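# Clamp a shoe heel in the eccentric jig

## Robot

A 6-joint arm with a two-finger parallel gripper is mounted at the origin on the work surface. World frame = base frame: x ahead of the robot, y to its left, z up, the work surface at z = 0. Lengths are in m, angles in rad, forces in N, time in s.
With the tool pointing down it reaches from about 0.325 to 0.9 m from the base axis. Payload 6.1 kg.
Tool frame: the origin (TCP) lies midway between the tips of the shut fingers; the grasp point (between the pads) lies 19 mm behind it; z points along the fingers, y is the line along which they close (so a half turn about z gives the same grasp; the last joint's range is limited). The gripper opens to 85 mm and grips with 20 to 120 N. Pads are 22 mm wide; open, the fingers measure 114 mm over their backs; the gripper's body (76 mm by 85 mm) begins 54 mm behind the grasp point. The pads swing forward as they close: fully open they stand 13 mm farther back than shut.
Start: joints at [1.061, 0.22, 1.526, -0, 1.395, -0.126], TCP at [0.234, 0.58, 0.231] pointing down, gripper open.
Joint ranges: [-2.98, 2.98], [-0.91, 2.08], [0.09, 2.57], [-1.24, 4.39], [0.2, 2.65], [-2.68, 2.68]. Speed limits (rad/s): [2.57, 2.57, 3.01, 3.14, 3.14, 3.14].

## Interface

Orientations are given as [roll, pitch, yaw] about the fixed x, y, z axes, in that order (R = Rz(yaw) Ry(pitch) Rx(roll)).
In Python, from plant import r gives the robot as it stands.
- The arm moves only by the tool carry_out, never from a script. Its argument "moves" is a list of rows, each a list of 7 numbers: the shift along the tool's x, y, z in units of 200 mm (1.0 is 200 mm), then the turn, a rotation vector about the tool's x, y, z in units of pi/4 rad (1.0 is pi/4 rad), then the gripper's target within -1 to 1 (fully open at 1, half-way at 0, shut at -1). In form: [[x, y, z, ax, ay, az, gripper], ...]. A call has 1 to 5 rows; each row is the pose to reach, as a shift and turn from the pose commanded when the call began, along the tool's axes at that moment; what a row does not reach only later rows make up. A row lasts 1/12 s, in which the tool goes at most 41.7 mm and 7.16 degrees, less where a joint would pass 70% of its speed; a pose out of reach is approached as far as the arm can. A call with a number of a shift or a turn outside -1 to 1 is refused whole. A call with a gripper value outside its range is refused whole. The fingers move at their own pace and stop on an object; "grip_force" is the grip in N (left out, the last holds). Time passes only in rows, so rows that repeat a pose let the fingers close. It gives the time, the measured TCP pose, the force, the opening and the grip force at its end, in the units of the state.
- r.sense(): the state, without advancing time (a new reading comes with each control period).
- r.get_image(name): name is "scene" or "top"; returns a dict with "pixels" (400x640x3 uint8, red, green, blue), "fx", "fy", "cx", "cy" (pixels), "R" (3x3) and "t" (3): a world point X has camera coordinates R X + t. Camera axes: x right, y down, z forward; pixel columns grow to the right and rows downward; lengths in m; the calibration is good to about 2 mm. A picture is of the moment at which its call begins. There is no depth.
- r.finish_job(): hands the job in; it is judged then, once.
The state is a dict: "time_s": time; "q": joint angles; "qvel": joint speeds; "tau": joint torques, N m; "eef_pos": TCP position; "eef_rot": TCP orientation; "contact_force": force on the tool from outside, world axes, zero at the start; "ft_torque": the same for the moment, N m; "grip_width": finger opening in m; "grasp_force": force on a finger pad.
Only numpy, scipy, OpenCV 4.12 (cv2) and the standard library are available. Lean on these libraries where they do the work, as an engineer would, in place of code of your own. Each camera call takes 0.05 s, during which the arm holds its last target. There are 200 camera calls.

## Task

Take the mid-sized stacked heel block from the bench, stand it on the jig's steel plate between the sprung pad and the knob with its wide flat face square to the pad, and let go of it. Then turn the eccentric knob clockwise until its lobe presses the heel against the pad with about 12 N, gently, as 28 N would dent the leather. Let go of the knob so that the heel stays clamped, and leave the other things on the bench alone.

Things in the scene. Friction and masses are not known exactly. Their poses are not given: they have to be found in the camera images.
- jig: clamping jig fixed on the bench. Origin at bench level, at the nominal middle of the heel's seat; x runs from the knob to the sprung pad, z up. Dark steel plate, x -90 to 120, y -50 to 50 mm, its top 12 mm above the bench: the heel stands on it. The knob's upright axis is at x = -46, y = 0. Behind the pad a grey block 70 mm wide, x about 53 to 83 mm, up to 52 mm above the bench
- pad_nominal (a point): nominal middle of the sprung pad's face (jig x = 25, y = 0, 31 mm above the bench), fixed to the jig. The pad, a black rubber plate 64 mm wide, 14 to 48 mm above the bench, faces -x of the jig. It was set by hand: its real face may stand up to 5 mm nearer or farther along x. It gives way to +x against a spring of 10 N per mm, 8 mm at most
- knob: the eccentric knob. Origin on its upright axis at bench level; its x runs along the grip bar, at the start square across the jig within 10 degrees (x to the jig's +y). Turn it clockwise seen from above. A drag of up to 0.28 N m (hand at rest: some 0.05) when free; each newton of the lobe on the heel adds 0.015 sin(a) + 0.003 N m (a: see lobe). It stays where left
- knob_grip (a point): middle of the knob's grip, on the axis, 76 mm above the bench: a black bar 52 mm long (along the knob's x), 14 mm thick, from 64 to 88 mm above the bench, on a stem 18 mm across
- lobe (a point): centre of the lobe, a waxed steel disc 40 mm across, 14 to 36 mm above the bench, 15 mm off the axis, 40 degrees anticlockwise of the knob's x. Reach from the axis towards the pad: 20 + 15 cos(a) mm, a being the angle from jig x to the lobe (125 to 140 degrees at the start). It begins to press a heel that rests on the pad at a between about 65 and 107 degrees
- heel: the heel block to clamp: brown stacked leather, black rubber top, 50 mm long (its x), 56 mm wide (its y), 40 mm tall, upright, about 0.12 kg. Origin at the centre of its underside. The face at +x (the full 56 mm wide) goes to the pad; the one at -x, 28 mm wide between 14 mm bevelled corners, goes to the knob. At the start its x is within 35 degrees of straight left (+y)
- heel_face (a point): centre of the heel's wide flat face, 20 mm above its underside
- slim_heel: bystander: a smaller heel block, 34 x 34 mm and 56 mm tall; swaps places with the heel and the low heel. Origin under its centre
- low_heel: bystander: a low heel block, 60 x 66 mm and 18 mm tall. Origin under its centre
- shoe: bystander: a black shoe, 260 mm long, 105 mm tall, at the far side of the bench. Origin under its middle
- cream_jar: bystander: a jar with black lid, 68 mm across, 62 mm tall, between heels and jig, nearer the robot. Origin under its centre
- glue_jar: bystander: a jar 80 mm across, 85 mm tall, beyond the jig. Origin under its centre
- hammer: bystander: a hammer lying at the far right
- brush: bystander: a brush lying left of the jig, nearer the robot

How it is judged:
By the outcome, as a careful person would: the job done as asked, in the order asked, and still so for the second after the job is handed in, with the robot touching nothing.
It also fails if it takes over 72 s, if anything falls off the work surface, if the arm or the gripper's body presses on something with over 40 N, if the wrist force passes 120 N, or if a joint passes its speed limit or range.

## Working session

There is one attempt and no reset: what is moved stays moved. The work goes in short steps, Python scripts to look and compute and a tool call to move; the robot and the scene stay as the last step left them, time stands still between calls to the robot, and variables do not carry over. Pictures are saved under pics/ and viewed, at most 10 in all, crops included, and the job is handed in when it is done.

Besides the shell and the picture viewer there is one more tool, called after ">>>" as a command line: name --pt "numbers of a row" for each row, then --argument value for the rest. carry_out: Moves the arm, as the interface text tells. Shifts and turns lie within -1 to 1; 1 stands for 200 mm of shift or pi/4 rad of turn. Its arguments: {"type":"object","properties":{"moves":{"type":"array"},"grip_force":{"type":"number"}},"required":["moves"]}

```bash
ls; mkdir -p pics
python3 - <<'E'
from plant import r
import cv2,json
s=r.sense();print({k:s[k] for k in('time_s','eef_pos','eef_rot','grip_width','contact_force')})
for n in("scene","top"):
    d=r.get_image(n);cv2.imwrite(f"pics/{n}0.png",d["pixels"][:,:,::-1])
    print(n,d["fx"],d["fy"],d["cx"],d["cy"],d["R"],d["t"])
E
```

```text
pics
{'time_s': 0.0, 'eef_pos': array([0.23372997, 0.57900443, 0.23020443]), 'eef_rot': array([-3.13967051e+00, -2.50831645e-04,  2.75781270e+00]), 'grip_width': 0.08577227039015649, 'contact_force': array([ 0.69993233, -0.45075357, -0.4546082 ])}
scene 470.67310461071645 470.67310461071645 321.93153281301534 196.86513587031484 [[ 0.37393122  0.92735388 -0.01379206]
 [ 0.78905973 -0.32591236 -0.5207359 ]
 [-0.48740146  0.18383665 -0.85360641]] [-0.2538827  -0.4416431   1.56297394]
top 445.0824928905608 445.0824928905608 321.57266570827153 197.9405988012627 [[-2.17225743e-02 -9.99763935e-01 -4.51230685e-04]
 [-9.82284092e-01  2.14268024e-02 -1.86168890e-01]
 [ 1.86134611e-01 -3.60083083e-03 -9.82517654e-01]] [0.01086043 0.61499092 1.10001769]
```

View pics/top0.png

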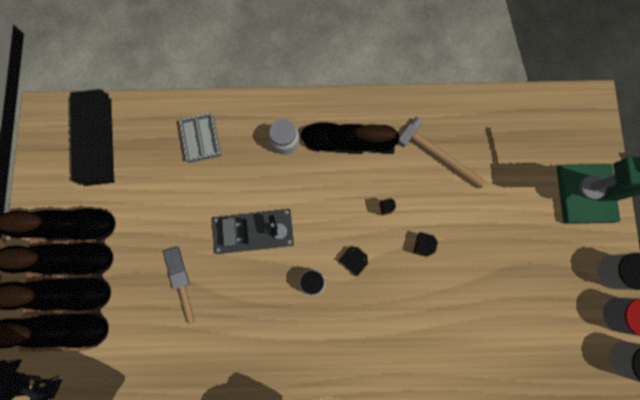

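View pics/scene0.png

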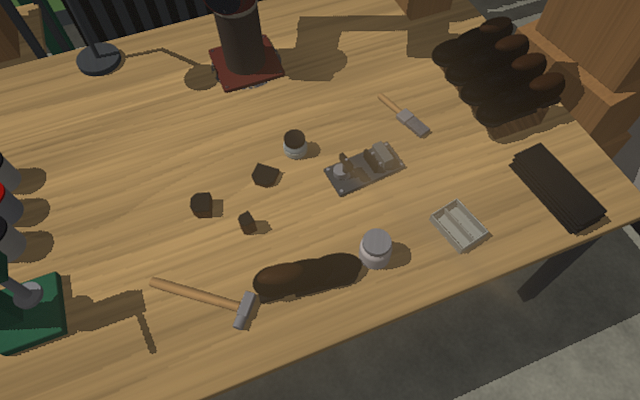

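Run:
```python
import cv2,numpy as np
g=lambda a:(255*(a/255.)**0.45).astype('uint8')
a=cv2.imread('pics/top0.png');cv2.imwrite('pics/top1.png',cv2.resize(g(a[185:285,330:450]),None,fx=6,fy=6,interpolation=cv2.INTER_CUBIC))
c=cv2.resize(g(a[200:260,205:300]),None,fx=8,fy=8,interpolation=cv2.INTER_CUBIC);cv2.imwrite('pics/top2.png',c)
b=cv2.imread('pics/scene0.png');cv2.imwrite('pics/sc1.png',cv2.resize(g(b[125:245,180:410]),None,fx=3.4,fy=3.4,interpolation=cv2.INTER_CUBIC))
```

```text
(no output)
```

View pics/top1.png

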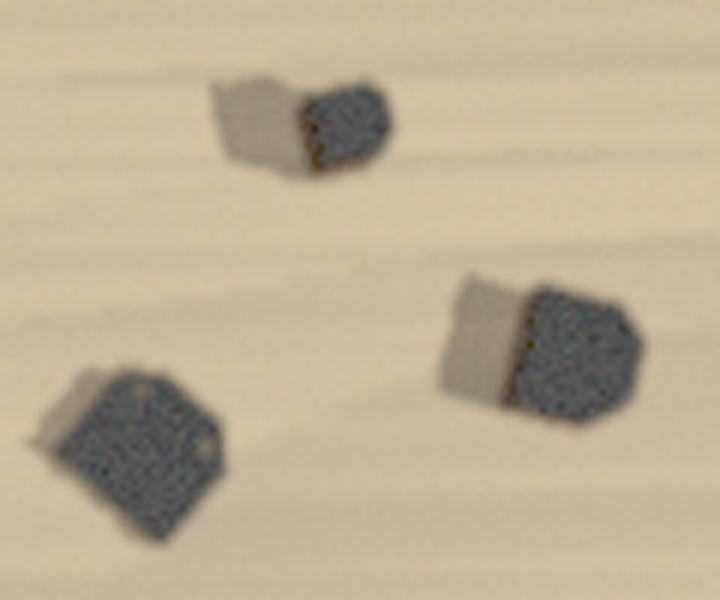

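View pics/top2.png

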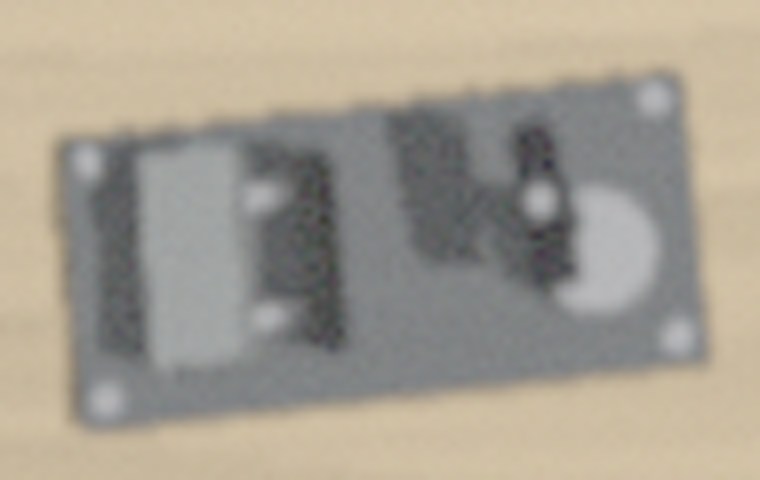

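View pics/sc1.png

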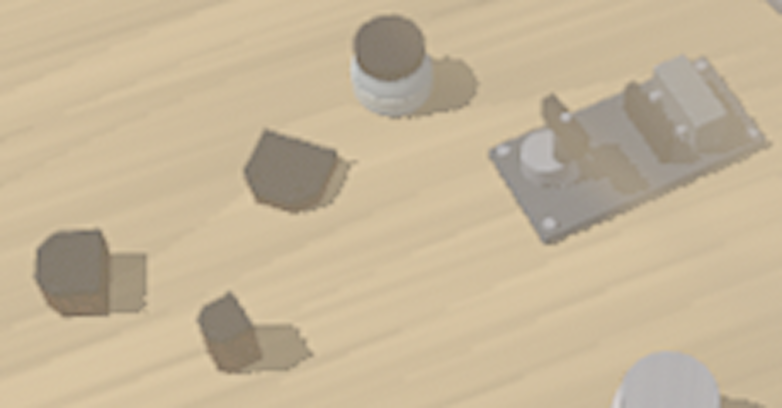

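```bash
cat > h.py <<'E'
import cv2,numpy as np
from scipy.optimize import minimize,least_squares
C={"top":(445.0824928905608,321.57266570827153,197.9405988012627,np.array([[-2.17225743e-02,-9.99763935e-01,-4.51230685e-04],[-9.82284092e-01,2.14268024e-02,-1.86168890e-01],[1.86134611e-01,-3.60083083e-03,-9.82517654e-01]]),np.array([0.01086043,0.61499092,1.10001769])),
"scene":(470.67310461071645,321.93153281301534,196.86513587031484,np.array([[0.37393122,0.92735388,-0.01379206],[0.78905973,-0.32591236,-0.5207359],[-0.48740146,0.18383665,-0.85360641]]),np.array([-0.2538827,-0.4416431,1.56297394]))}
def proj(c,X):
    f,cx,cy,R,t=C[c];p=np.atleast_2d(X)@R.T+t;return p[:,:2]/p[:,2:]*f+[cx,cy]
def back(c,uv,z):
    f,cx,cy,R,t=C[c];uv=np.atleast_2d(uv).astype(float)
    d=np.c_[(uv-[cx,cy])/f,np.ones(len(uv))]@R;o=-R.T@t
    return o+d*((z-o[2])/d[:,2])[:,None]
def place(P,x,y,a):
    P=np.asarray(P,float);c,s=np.cos(a),np.sin(a);return np.c_[x+c*P[:,0]-s*P[:,1],y+s*P[:,0]+c*P[:,1],P[:,2]]
HP=[(25,-28),(25,28),(-11,28),(-25,14),(-25,-14),(-11,-28)]
HEEL=np.array([(x,y,z) for z in(0,40) for x,y in HP])/1000
def fit_heel(img,c,p0,thr,z0=0.,roi=40,S=4):
    u0,v0=proj(c,[p0[0],p0[1],z0+.02])[0].astype(int)-roi
    g=img[v0:v0+2*roi,u0:u0+2*roi].max(axis=2).astype(np.float32)
    big=cv2.resize(g,None,fx=S,fy=S,interpolation=cv2.INTER_CUBIC)
    m=(big<thr).astype(np.uint8)
    def cost(p):
        hull=cv2.convexHull(((proj(c,place(HEEL+[0,0,z0],*p))-[u0,v0]+.5)*S-.5).astype(np.float32))
        k=np.zeros_like(m);cv2.fillConvexPoly(k,np.round(hull*16).astype(np.int32),1,shift=4);
        return (k!=m)[mk].sum()
    l,lab=cv2.connectedComponents(m);mk=np.ones_like(m,bool)
    cc=lab[roi*S,roi*S];mk=(lab==cc)|(lab==0)
    best=min((minimize(cost,[p0[0],p0[1],p0[2]+d],method='Nelder-Mead',options=dict(initial_simplex=np.array([p0[:2]+[p0[2]+d]]*4)+np.array([[0,0,0],[.01,0,0],[0,.01,0],[0,0,.2]]))) for d in(-.3,-.1,.1,.3)),key=lambda r:r.fun)
    return best.x,best.fun,(m*mk).sum()
E
python3 - <<'E'
from h import *
a=cv2.imread('pics/top0.png');b=cv2.imread('pics/scene0.png')
uv=np.array([575,353])/6+[330,185];h0=back('top',uv,.04)[0];print(h0,proj('scene',h0))
print(a[240:248,412:440].max(axis=2)[4])
u,v=proj('scene',h0)[0].astype(int);print(b[v,u-20:u+25].max(axis=2))
for thr in(35,45,55):
    print(thr,fit_heel(a,'top',[h0[0],h0[1],1.4],thr),fit_heel(b,'scene',[h0[0],h0[1],1.4],thr))
q=lambda l:(np.array(l)+.5)/8-.5+[205,200]
P=back('top',q([(60,138),(680,72),(708,360),(80,428)]),.012)[:,:2]
J=np.array([(.12,-.05),(-.09,-.05),(-.09,.05),(.12,.05)]) # order guess, +x left(world +y): jig +y = world -x
J=np.array([(.12,-.05),(-.09,-.05),(-.09,.05),(.12,.05)])
f=lambda p:(place(np.c_[J,0*J[:,0]],*p)[:,:2]-P).ravel()
s=least_squares(f,[P[:,0].mean(),P[:,1].mean(),1.5]);print('jig',s.x,s.fun.round(4))
x,y,t=s.x;R=np.array([[np.cos(t),np.sin(t)],[-np.sin(t),np.cos(t)]])
loc=lambda l,z:((back('top',q(l),z)[:,:2]-[x,y])@R.T*1000).round(1)
print('pad top edge',loc([(330,150),(345,350)],.048),'bar',loc([(515,125),(552,122),(533,292),(577,287)],.088),'block',loc([(240,145),(245,360)],.052),'lobe',loc([(603,250)],.036),'stemtop',loc([(541,200)],.088))
for pt in [(-46,0,88)]: print(proj('scene',place([np.array(pt)/1000],*s.x)))
E
```

```text
[ 0.49156095 -0.27003336  0.04      ] [[200.03310476 201.95521753]]
[ 80  76  60  44  26  20  23  22  23  24  27  24  18  24  24  25  19  23
  26  22  22  27  24  22  44  95 135 147]Traceback (most recent call last):
  File "<stdin>", line 5, in <module>
    return umr_maximum(a, axis, None, out, keepdims, initial, where)
numpy.exceptions.AxisError: axis 2 is out of bounds for array of dimension 2
```

Run:
```python
from h import *
a=cv2.imread('pics/top0.png');b=cv2.imread('pics/scene0.png')
uv=np.array([575,353])/6+[330,185];h0=back('top',uv,.04)[0]
u,v=proj('scene',h0)[0].astype(int);print(b[v,u-20:u+25].max(axis=1))
for thr in(40,50,60):
  for im,n in((a,'top'),(b,'scene')):
    x,fn,A=fit_heel(im,n,[h0[0],h0[1],1.4],thr);print(thr,n,x.round(4),fn,A)
q=lambda l:(np.array(l)+.5)/8-.5+[205,200]
P=back('top',q([(60,138),(680,72),(708,360),(80,428)]),.012)[:,:2]
J=np.array([(.12,-.05),(-.09,-.05),(-.09,.05),(.12,.05)])
f=lambda p:(place(np.c_[J,0*J[:,0]],*p)[:,:2]-P).ravel()
s=least_squares(f,[P[:,0].mean(),P[:,1].mean(),1.5]);print('jig',s.x,s.fun.round(4))
x,y,t=s.x;R=np.array([[np.cos(t),np.sin(t)],[-np.sin(t),np.cos(t)]])
loc=lambda l,z:((back('top',q(l),z)[:,:2]-[x,y])@R.T*1000).round(1)
print('pad top edge',loc([(330,150),(345,350)],.048),'bar',loc([(515,125),(552,122),(533,292),(577,287)],.088),'block',loc([(240,145),(245,360)],.052),'lobe',loc([(603,250)],.036),'stemtop',loc([(541,200)],.088))
# jig from scene picture
qs=lambda l:(np.array(l)+.5)/3.4-.5+[180,125]
P=back('scene',qs([(770,145),(548,244),(490,153),(700,57)]),.012)[:,:2]
J=np.array([(.12,-.05),(-.09,-.05),(-.09,.05),(.12,.05)])
s2=least_squares(f,s.x);print('jig scene',s2.x,s2.fun.round(4))
```

```text
[169 166 164 164 164 163 162 163 165 159 106  48  59  60  60  60  59  60
  60  60  61  60  61  61  60  60  62  61  60  58  62  59  73  89  92  91
  92  91  91  90  89  89  84 139 168]
40 top [ 0.4919 -0.2713  1.5096] 1702.0 5928
40 scene [ 0.3221 -0.0934  1.4556] 0.0 0
50 top [ 0.4912 -0.2712  1.0972] 1352.0 6285
50 scene [ 0.3355 -0.1711  1.6062] 0.0 0
60 top [ 0.4917 -0.272   1.1941] 1033.0 6618
60 scene [ 0.4908 -0.269   1.5651] 4818.0 0
jig [0.54036222 0.1689483  1.65736483] [ 0.0012  0.0005  0.0014 -0.0005 -0.0012 -0.0007 -0.0014  0.0008]
pad top edge [[ 24.3 -29.1]
 [ 24.4  36.1]] bar [[-40.4 -24.4]
 [-52.  -24.1]
 [-41.4  28.6]
 [-55.2  28.5]] block [[ 52.5 -33.3]
 [ 55.9  36.3]] lobe [[-60.1  11.5]] stemtop [[-46.4   0.2]]
jig scene [0.54323599 0.16948972 1.67395721] [-0.003   0.0004  0.0004 -0.0014  0.0003 -0.0021  0.0023  0.0031]
```

Run:
```python
from h import *
T=HEEL[6:]
q1=lambda l:(np.array(l)+.5)/6-.5+[330,185]
q2=lambda l:(np.array(l)+.5)/3.4-.5+[180,125]
# HP order: (25,-28)far-left,(25,28)near-left,(-11,28)near,(-25,14),(-25,-14),(-11,-28)
U1=q1([(542,284),(510,406),(580,426),(634,400),(643,348),(622,305)])
U2=q2([(108,279),(103,231),(66,230),(40,250),(36,279),(57,316)])  # guess; last two at top face
for n,U,k in(('top',U1,[0,1,2,3,4,5]),):
    s=least_squares(lambda p:(proj(n,place(T[k],*p))-U[k]).ravel(),[.49,-.27,1.4]);print(n,s.x,s.fun.reshape(-1,2).round(2).tolist())
    print((proj('scene',place(HEEL,*s.x))-[180,125]+.5)*3.4)
    print((proj('top',place(HEEL,*s.x))-[330,185]+.5)*6)
    d=((proj('scene',place(HEEL,*s.x))-[180,125]+.5)*3.4).astype(int)
a=cv2.imread('pics/top1.png')
e=((proj('top',place(HEEL,*s.x))-[330,185]+.5)*6).astype(int);cv2.polylines(a,[e[6:]],True,(0,0,255));cv2.polylines(a,[e[:6]],True,(0,255,0))
b=cv2.imread('pics/sc1.png');cv2.polylines(b,[d[6:]],True,(0,0,255));cv2.polylines(b,[d[:6]],True,(0,255,0))
J=np.array([(120,-50,12),(-90,-50,12),(-90,50,12),(120,50,12)])/1000
B=np.array([(-39,-26,88),(-53,-26,88),(-53,26,88),(-39,26,88)])/1000
P=np.array([(25,-32,48),(25,32,48),(25,32,14),(25,-32,14)])/1000
c=cv2.imread('pics/top2.png')
for X in(J,B,P):
    for pj,col in(((.5404,.1690,1.657),(0,0,255)),((.5415,.1690,1.662),(0,255,0))):
        W=place(X,*pj);cv2.polylines(b,[((proj('scene',W)-[180,125]+.5)*3.4).astype(int)],True,col);cv2.polylines(c,[((proj('top',W)-[205,200]+.5)*8).astype(int)],True,col)
o=np.zeros((600,800,3),'uint8');o[:250,:400]=cv2.resize(a[220:470,400:720],(400,250*1))[:250]
o[:250,:320]=a[220:470,400:720];o[:250,320:]=0;o[:250,330:330+470]=cv2.resize(c,(470,250));o[260:600,:782]=b[0:340]
cv2.imwrite('pics/ov.png',o)
```

```text
top [ 0.49012484 -0.27113578  1.25232103] [[-0.23, -0.65], [-0.39, -0.32], [1.46, 0.45], [-0.93, 1.16], [0.24, -0.55], [-0.16, -0.12]]
[[109.29285359 316.82274931]
 [113.26818347 256.04481636]
 [ 68.4298013  258.84319468]
 [ 49.64573744 274.90272756]
 [ 46.93567049 305.36021868]
 [ 63.41433139 319.72406902]
 [ 98.13033802 291.60703628]
 [102.47299117 229.76132706]
 [ 56.4073454  232.61929681]
 [ 37.03565975 248.95889509]
 [ 34.10137377 279.95350907]
 [ 50.96613748 294.57292301]]
[[521.8509102  290.63838151]
 [489.83280604 410.61583178]
 [568.20306535 434.43491855]
 [606.59594354 413.39775292]
 [622.18781437 353.13431719]
 [599.62153116 314.06112931]
 [541.11312308 280.60316413]
 [508.16713059 404.59625096]
 [589.2534321  429.22087032]
 [628.92788517 407.47199793]
 [644.95434202 345.18187795]
 [621.55762588 304.80419783]]
```

View pics/ov.png

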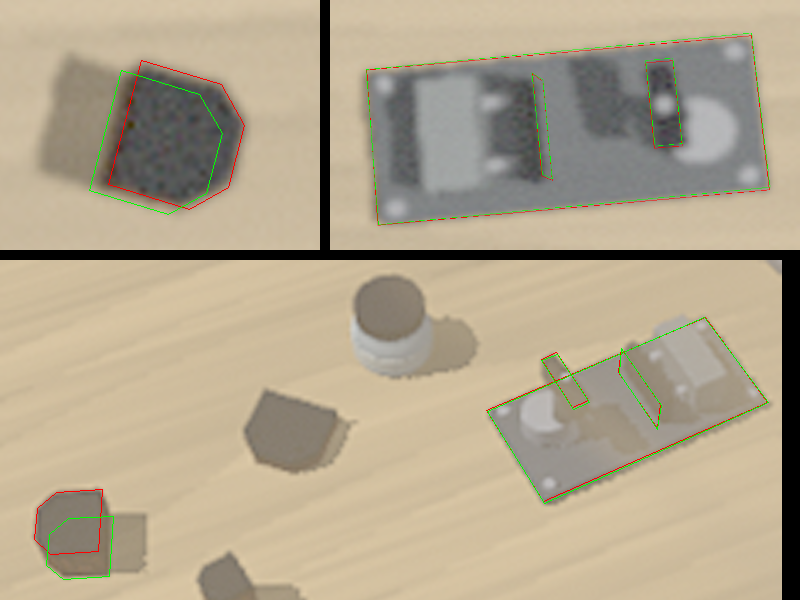

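```bash
cat > plan.py <<'E'
import numpy as np
from scipy.spatial.transform import Rotation as Ro
def plan(p,yaw,targets,dmax=195,amax=.78,tilt=None):
    """p,yaw: commanded now; targets: (x,y,z,yaw). prints rows; returns the pose"""
    p=np.array(p,float)
    for T in targets:
        while 1:
            d=np.array(T[:3])-p;da=T[3]-yaw
            n=max(1,np.ceil(np.linalg.norm(d)*1000/dmax),np.ceil(abs(da)/(np.pi/4)/amax))
            R=Ro.from_euler('z',yaw)*Ro.from_euler('x',np.pi)
            s=np.round(R.inv().apply(d/n)/.2,3)+0.;t=round(-da/n/(np.pi/4),3)+0.
            print([*s.tolist(),0,0,t],'n=%d'%n)
            p=p+R.apply(s*.2);yaw-=t*np.pi/4
            if n==1:break
        print('  at',p.round(4),round(yaw,4))
    return p,yaw
E
python3 - <<'E'
from plan import *
import numpy as np
plan([.234,.58,.231],2.758,[(.4918,-.2653,.12,1.26),(.4918,-.2653,.007,1.26)])
E
```

```text
[-0.555, -0.687, 0.111, 0, 0, np.float64(0.381)] n=5
[-0.734, -0.493, 0.111, 0, 0, np.float64(0.382)] n=4
[-0.846, -0.254, 0.111, 0, 0, np.float64(0.381)] n=3
[-0.884, 0.006, 0.111, 0, 0, np.float64(0.382)] n=2
[-0.843, 0.267, 0.111, 0, 0, np.float64(0.381)] n=1
  at [ 0.4917 -0.2654  0.12  ] 1.2602
[0.0, 0.0, 0.565, 0, 0, np.float64(0.0)] n=1
  at [ 0.4917 -0.2654  0.007 ] 1.2602
```

>>> carry_out --pt "-0.555 -0.687 0.111 0 0 0.381 1" --pt "-0.555 -0.687 0.111 0 0 0.381 1" --pt "-0.555 -0.687 0.111 0 0 0.381 1" --pt "-0.555 -0.687 0.111 0 0 0.381 1" --pt "-0.555 -0.687 0.111 0 0 0.381 1"

```text
time_s: 0.52
eef_pos: [0.2856, 0.4056, 0.2071]
eef_rot: [-3.137, 0.001, 2.456]
contact_force: [0.2, -0.6, 0.3]
grip_width: 0.0854
grasp_force: 0.0
```

>>> carry_out --pt "-0.734 -0.493 0.111 0 0 0.382 1" --pt "-0.734 -0.493 0.111 0 0 0.382 1" --pt "-0.734 -0.493 0.111 0 0 0.382 1" --pt "-0.734 -0.493 0.111 0 0 0.382 1" --pt "-0.734 -0.493 0.111 0 0 0.382 1"

```text
time_s: 0.93
eef_pos: [0.3375, 0.2373, 0.1858]
eef_rot: [-3.14, 0.002, 2.156]
contact_force: [0.1, -0.2, -0.4]
grip_width: 0.0853
grasp_force: 0.0
```

>>> carry_out --pt "-0.846 -0.254 0.111 0 0 0.381 1" --pt "-0.846 -0.254 0.111 0 0 0.381 1" --pt "-0.846 -0.254 0.111 0 0 0.381 1" --pt "-0.846 -0.254 0.111 0 0 0.381 1" --pt "-0.846 -0.254 0.111 0 0 0.381 1"

```text
time_s: 1.35
eef_pos: [0.3894, 0.0681, 0.1642]
eef_rot: [-3.141, 0.002, 1.855]
contact_force: [1.1, 0.5, -0.3]
grip_width: 0.0855
grasp_force: 0.0
```

>>> carry_out --pt "-0.884 0.006 0.111 0 0 0.382 1" --pt "-0.884 0.006 0.111 0 0 0.382 1" --pt "-0.884 0.006 0.111 0 0 0.382 1" --pt "-0.884 0.006 0.111 0 0 0.382 1" --pt "-0.884 0.006 0.111 0 0 0.382 1"

```text
time_s: 1.77
eef_pos: [0.4411, -0.1014, 0.1422]
eef_rot: [3.141, 0.002, 1.556]
contact_force: [-0.3, 0.5, 0.7]
grip_width: 0.0856
grasp_force: 0.0
```

>>> carry_out --pt "-0.843 0.267 0.111 0 0 0.381 1" --pt "-0.843 0.267 0.111 0 0 0.381 1" --pt "-0.843 0.267 0.111 0 0 0.381 1" --pt "-0.843 0.267 0.111 0 0 0.381 1" --pt "-0.843 0.267 0.111 0 0 0.381 1"

```text
time_s: 2.18
eef_pos: [0.4924, -0.2705, 0.1195]
eef_rot: [3.141, 0.001, 1.257]
contact_force: [-0.5, -0.2, 0.6]
grip_width: 0.0852
grasp_force: 0.0
```

>>> carry_out --pt "0 0 0 0 0 0 1" --pt "0 0 0 0 0 0 1"

```text
time_s: 2.35
eef_pos: [0.4912, -0.2653, 0.1196]
eef_rot: [-3.14, -0.001, 1.259]
contact_force: [1.3, 0.6, -0.2]
grip_width: 0.0852
grasp_force: 0.0
```

Run:
```python
from plant import r
from h import *
d=r.get_image("top");b=r.get_image("scene")
g=lambda a:(255*(a/255.)**0.45).astype('uint8')
a=d["pixels"][:,:,::-1];b=b["pixels"][:,:,::-1]
o=np.zeros((590,700,3),'uint8')
o[:, :350]=cv2.resize(g(a[190:308,400:470]),(350,590),interpolation=cv2.INTER_CUBIC)
o[:, 350:]=cv2.resize(g(b[130:248,165:235]),(350,590),interpolation=cv2.INTER_CUBIC)
cv2.imwrite('pics/pre.png',o);s=r.sense();print(s['eef_pos'],s['eef_rot'])
```

```text
[ 0.49125516 -0.26420431  0.12005853] [-3.14049458e+00 -8.58879795e-04  1.26111715e+00]
```

View pics/pre.png

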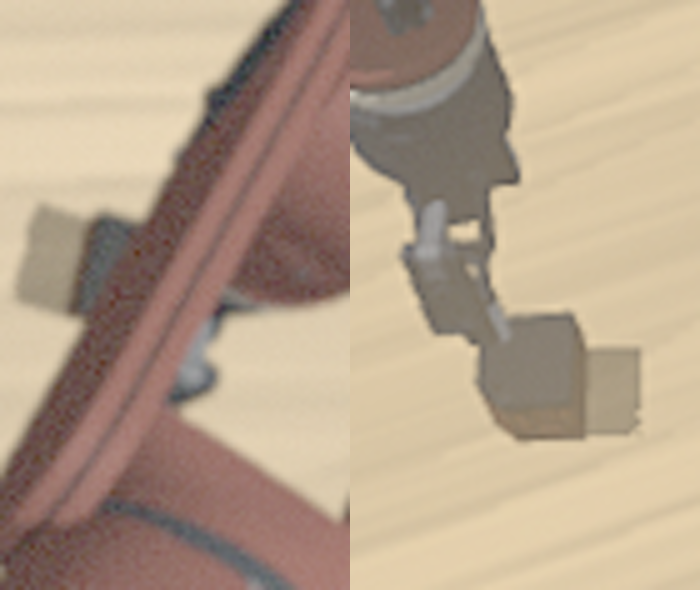

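The gripper stands above the heel, whose shadow and wide face are at the right. I'll go down.

>>> carry_out --pt "0 0 0.15 0 0 0 1" --pt "0 0 0.3 0 0 0 1" --pt "0 0 0.4 0 0 0 1" --pt "0 0 0.4 0 0 0 1" --pt "0 0 0.4 0 0 0 1"

```text
time_s: 2.87
eef_pos: [0.4908, -0.2639, 0.0398]
eef_rot: [-3.139, -0.001, 1.262]
contact_force: [0.7, 0.1, 1.1]
grip_width: 0.0854
grasp_force: 0.0
```

>>> carry_out --pt "0 0 0.06 0 0 0 1" --pt "0 0 0.12 0 0 0 1" --pt "0 0 0.165 0 0 0 1" --pt "0 0 0.165 0 0 0 1" --pt "0 0 0.165 0 0 0 1"

```text
time_s: 3.28
eef_pos: [0.491, -0.2655, 0.0066]
eef_rot: [-3.14, -0.001, 1.26]
contact_force: [0.6, 0.7, 0.3]
grip_width: 0.0853
grasp_force: 0.0
```

>>> carry_out --pt "0 0 0 0 0 0 -0.2" --pt "0 0 0 0 0 0 -0.2" --pt "0 0 0 0 0 0 -0.2" --pt "0 0 0 0 0 0 -0.2" --pt "0 0 0 0 0 0 -0.2" --grip_force 30

```text
time_s: 3.7
eef_pos: [0.4922, -0.2664, 0.0081]
eef_rot: [3.14, 0.001, 1.26]
contact_force: [0.1, -0.5, 3.2]
grip_width: 0.0557
grasp_force: 32.4
```

>>> carry_out --pt "0 0 0 0 0 0 -0.2" --pt "0 0 0 0 0 0 -0.2" --pt "0 0 0 0 0 0 -0.2"

```text
time_s: 3.95
eef_pos: [0.4922, -0.2664, 0.0081]
eef_rot: [3.14, 0.001, 1.26]
contact_force: [0.1, 0.0, 5.8]
grip_width: 0.0559
grasp_force: 32.7
```

Run:
```python
from plan import *
plan([.4917,-.2654,.007],1.2602,[(.4917,-.2654,.13,1.2602),(.5385,.1718,.13,1.659),(.5385,.1718,.04,1.659),(.5385,.1718,.021,1.659)])
```

```text
[0.0, 0.0, -0.615, 0, 0, 0.0] n=1
  at [ 0.4917 -0.2654  0.13  ] 1.2602
[0.718, -0.148, 0.0, 0, 0, np.float64(-0.169)] n=3
[0.731, -0.052, 0.0, 0, 0, np.float64(-0.169)] n=2
[0.731, 0.044, 0.0, 0, 0, np.float64(-0.17)] n=1
  at [0.5384 0.1718 0.13  ] 1.6592
[0.0, 0.0, 0.45, 0, 0, np.float64(0.0)] n=1
  at [0.5384 0.1718 0.04  ] 1.6592
[0.0, 0.0, 0.095, 0, 0, np.float64(0.0)] n=1
  at [0.5384 0.1718 0.021 ] 1.6592
```

>>> carry_out --pt "0 0 -0.1 0 0 0 -0.2" --pt "0 0 -0.25 0 0 0 -0.2" --pt "0 0 -0.4 0 0 0 -0.2" --pt "0 0 -0.55 0 0 0 -0.2" --pt "0 0 -0.615 0 0 0 -0.2" --grip_force 40

```text
time_s: 4.37
eef_pos: [0.493, -0.2669, 0.134]
eef_rot: [3.137, 0.002, 1.26]
contact_force: [1.6, -0.5, -1.1]
grip_width: 0.0557
grasp_force: 44.1
```

>>> carry_out --pt "0.18 -0.037 0 0 0 -0.04 -0.2" --pt "0.36 -0.074 0 0 0 -0.085 -0.2" --pt "0.54 -0.111 0 0 0 -0.13 -0.2" --pt "0.718 -0.148 0 0 0 -0.169 -0.2" --pt "0.718 -0.148 0 0 0 -0.169 -0.2"

```text
time_s: 4.78
eef_pos: [0.5064, -0.1142, 0.1286]
eef_rot: [-3.138, -0.003, 1.398]
contact_force: [0.7, 0.4, -1.2]
grip_width: 0.0556
grasp_force: 44.1
```

>>> carry_out --pt "0.18 -0.013 0 0 0 -0.04 -0.2" --pt "0.36 -0.026 0 0 0 -0.085 -0.2" --pt "0.54 -0.04 0 0 0 -0.13 -0.2" --pt "0.731 -0.052 0 0 0 -0.169 -0.2" --pt "0.731 -0.052 0 0 0 -0.169 -0.2"

```text
time_s: 5.2
eef_pos: [0.5223, 0.0311, 0.1291]
eef_rot: [-3.14, -0.003, 1.531]
contact_force: [0.4, 0.0, -1.6]
grip_width: 0.0554
grasp_force: 44.0
```

>>> carry_out --pt "0.2 0.012 0 0 0 -0.04 -0.2" --pt "0.4 0.024 0 0 0 -0.085 -0.2" --pt "0.6 0.036 0 0 0 -0.13 -0.2" --pt "0.731 0.044 0 0 0 -0.17 -0.2" --pt "0.731 0.044 0 0 0 -0.17 -0.2"

```text
time_s: 5.62
eef_pos: [0.538, 0.1752, 0.1293]
eef_rot: [-3.141, -0.002, 1.664]
contact_force: [0.3, -0.5, -0.3]
grip_width: 0.0557
grasp_force: 44.0
```

>>> carry_out --pt "0 0 0.1 0 0 0 -0.2" --pt "0 0 0.2 0 0 0 -0.2" --pt "0 0 0.3 0 0 0 -0.2" --pt "0 0 0.4 0 0 0 -0.2" --pt "0 0 0.4 0 0 0 -0.2"

```text
time_s: 6.03
eef_pos: [0.5343, 0.1694, 0.0449]
eef_rot: [-3.132, 0.001, 1.658]
contact_force: [-1.4, -0.5, -2.4]
grip_width: 0.0558
grasp_force: 44.0
```

Run:
```python
from plant import r
from h import *
b=r.get_image("scene")["pixels"][:,:,::-1];d=r.get_image("top")["pixels"][:,:,::-1]
g=lambda a:(255*(a/255.)**0.45).astype('uint8')
o=np.zeros((600,800,3),'uint8')
def ov(img,n,u0,v0,w,h,S,pj,hp):
    c=cv2.resize(g(img[v0:v0+h,u0:u0+w]),None,fx=S,fy=S,interpolation=cv2.INTER_CUBIC)
    P=np.array([(25,-32,48),(25,32,48),(25,32,14),(25,-32,14)])/1000
    dr=lambda W,col:cv2.polylines(c,[((proj(n,W)-[u0,v0]+.5)*S).astype(int)],True,col)
    dr(place(P,*pj),(0,255,0))
    H=place(HEEL+[0,0,hp[3]],*hp[:3]);dr(H[6:],(0,0,255));dr(H[:6],(0,0,255));return c
s=r.sense();p=s['eef_pos'];print(p,s['eef_rot'],s['contact_force'])
y=s['eef_rot'][2];hp=(p[0]-.006*np.cos(y),p[1]-.006*np.sin(y),y,p[2]-.007)
pj=(.5408,.169,1.659)
o[:600,:400]=ov(b,'scene',270,90,100,150,4,pj,hp);o[:600,400:]=ov(d,'top',205,150,100,150,4,pj,hp)
cv2.imwrite('pics/p2.png',o)
```

```text
[0.53726456 0.17016418 0.04902739] [-3.13824275e+00  4.84483141e-04  1.65806347e+00] [ 0.4144315  -0.11447638 -0.16135759]
```

View pics/p2.png

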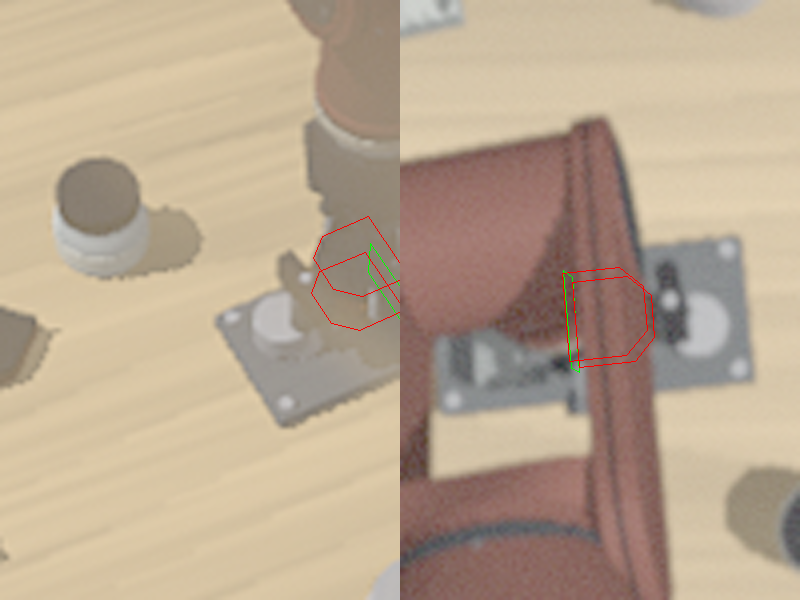

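>>> carry_out --pt "0 0 0.04 0 0 0 -0.2" --pt "0 0 0.08 0 0 0 -0.2" --pt "0 0 0.12 0 0 0 -0.2" --pt "0 0 0.14 0 0 0 -0.2" --pt "0 0 0.14 0 0 0 -0.2"

```text
time_s: 6.55
eef_pos: [0.5374, 0.171, 0.021]
eef_rot: [-3.139, 0.0, 1.659]
contact_force: [-0.9, 1.0, -1.0]
grip_width: 0.0555
grasp_force: 44.0
```

>>> carry_out --pt "0 0 0.005 0 0 0 -0.2" --pt "0 0 0.01 0 0 0 -0.2" --pt "0 0 0.01 0 0 0 -0.2"

```text
time_s: 6.8
eef_pos: [0.5386, 0.1713, 0.0205]
eef_rot: [3.141, 0.0, 1.659]
contact_force: [1.0, -0.3, -0.4]
grip_width: 0.0551
grasp_force: 44.0
```

>>> carry_out --pt "0 0 0.005 0 0 0 -0.2" --pt "0 0 0.005 0 0 0 -0.2" --pt "0 0 0.005 0 0 0 -0.2"

```text
time_s: 7.05
eef_pos: [0.5388, 0.1714, 0.0201]
eef_rot: [3.141, -0.0, 1.659]
contact_force: [-2.5, -1.1, 6.0]
grip_width: 0.0554
grasp_force: 44.7
```

>>> carry_out --pt "0 0 0.005 0 0 0 -0.2" --pt "0 0 0.005 0 0 0 -0.2" --pt "0 0 0.005 0 0 0 -0.2"

```text
time_s: 7.3
eef_pos: [0.5388, 0.1714, 0.0201]
eef_rot: [3.141, 0.0, 1.659]
contact_force: [-7.2, -0.7, 13.1]
grip_width: 0.0554
grasp_force: 45.7
```

>>> carry_out --pt "0.005 0 -0.006 0 0 0 -0.2" --pt "0.01 0 -0.006 0 0 0 -0.2" --pt "0.01 0 -0.006 0 0 0 -0.2"

```text
time_s: 7.55
eef_pos: [0.5389, 0.1732, 0.0201]
eef_rot: [3.14, 0.0, 1.659]
contact_force: [-0.5, -1.3, 5.7]
grip_width: 0.0555
grasp_force: 44.7
```

>>> carry_out --pt "0.005 0 0 0 0 0 -0.2" --pt "0.005 0 0 0 0 0 -0.2" --pt "0.005 0 0 0 0 0 -0.2"

```text
time_s: 7.8
eef_pos: [0.5389, 0.174, 0.0201]
eef_rot: [3.14, 0.001, 1.659]
contact_force: [-0.3, -2.2, 5.4]
grip_width: 0.0554
grasp_force: 44.8
```

>>> carry_out --pt "0.005 0 0 0 0 0 -0.2" --pt "0.005 0 0 0 0 0 -0.2" --pt "0.005 0 0 0 0 0 -0.2"

```text
time_s: 8.05
eef_pos: [0.539, 0.175, 0.0201]
eef_rot: [3.14, 0.001, 1.659]
contact_force: [0.2, -3.1, 5.5]
grip_width: 0.0553
grasp_force: 44.8
```

>>> carry_out --pt "0.005 0 0 0 0 0 -0.2" --pt "0.005 0 0 0 0 0 -0.2" --pt "0.005 0 0 0 0 0 -0.2"

```text
time_s: 8.3
eef_pos: [0.539, 0.1759, 0.0202]
eef_rot: [3.14, 0.001, 1.659]
contact_force: [0.1, -2.7, 4.2]
grip_width: 0.0554
grasp_force: 44.8
```

>>> carry_out --pt "0.005 0 0 0 0 0 -0.2" --pt "0.005 0 0 0 0 0 -0.2" --pt "0.005 0 0 0 0 0 -0.2"

```text
time_s: 8.55
eef_pos: [0.5389, 0.1769, 0.0201]
eef_rot: [3.14, 0.001, 1.659]
contact_force: [0.5, -1.7, 5.3]
grip_width: 0.0553
grasp_force: 44.9
```

>>> carry_out --pt "0.005 0 0 0 0 0 -0.2" --pt "0.005 0 0 0 0 0 -0.2" --pt "0.005 0 0 0 0 0 -0.2"

```text
time_s: 8.8
eef_pos: [0.5388, 0.178, 0.0201]
eef_rot: [3.14, 0.0, 1.659]
contact_force: [0.5, -2.5, 5.7]
grip_width: 0.0555
grasp_force: 44.9
```

>>> carry_out --pt "0.005 0 0 0 0 0 -0.2" --pt "0.005 0 0 0 0 0 -0.2" --pt "0.005 0 0 0 0 0 -0.2"

```text
time_s: 9.05
eef_pos: [0.5388, 0.1787, 0.0201]
eef_rot: [3.14, 0.001, 1.659]
contact_force: [1.3, -3.9, 4.8]
grip_width: 0.0558
grasp_force: 44.7
```

>>> carry_out --pt "0.005 0 0 0 0 0 -0.2" --pt "0.005 0 0 0 0 0 -0.2" --pt "0.005 0 0 0 0 0 -0.2"

```text
time_s: 9.3
eef_pos: [0.5387, 0.1791, 0.0201]
eef_rot: [3.14, 0.002, 1.659]
contact_force: [0.8, -6.6, 5.5]
grip_width: 0.0554
grasp_force: 44.6
```

>>> carry_out --pt "0 0 0 0 0 0 0.7" --pt "0 0 0 0 0 0 0.7" --pt "0 0 0 0 0 0 0.7" --pt "0 0 0 0 0 0 0.7"

```text
time_s: 9.63
eef_pos: [0.5371, 0.1804, 0.0191]
eef_rot: [-3.141, -0.0, 1.659]
contact_force: [-0.5, 0.1, 0.2]
grip_width: 0.0723
grasp_force: 0.0
```

>>> carry_out --pt "0 0 -0.05 0 0 0 0.7" --pt "0 0 -0.15 0 0 0 0.7" --pt "0 0 -0.3 0 0 0 0.7" --pt "0 0 -0.45 0 0 0 0.7" --pt "0 0 -0.55 0 0 0 0.7"

```text
time_s: 10.05
eef_pos: [0.5387, 0.1806, 0.1332]
eef_rot: [3.138, -0.0, 1.659]
contact_force: [1.1, 0.4, 0.5]
grip_width: 0.0726
grasp_force: 0.0
```

>>> carry_out --pt "-0.4 0 -0.4 0 0 0 0" --pt "-0.8 0 -0.4 0 0 0 0" --pt "-1 0 -0.4 0 0 0 0" --pt "-1 0 -0.4 0 0 0 0" --pt "-1 0 -0.4 0 0 0 0"

```text
time_s: 10.47
eef_pos: [0.5542, -0.0094, 0.2083]
eef_rot: [3.14, 0.0, 1.66]
contact_force: [0.9, -0.5, 0.7]
grip_width: 0.0424
grasp_force: 0.0
```

Run:
```python
from plant import r
from h import *
b=r.get_image("scene")["pixels"][:,:,::-1];d=r.get_image("top")["pixels"][:,:,::-1]
cv2.imwrite('pics/raw_s.png',b);cv2.imwrite('pics/raw_t.png',d)
g=lambda a:(255*(a/255.)**0.45).astype('uint8')
o=np.zeros((600,800,3),'uint8')
o[:300]=cv2.resize(g(d[202:258,204:304]),(536,300),interpolation=cv2.INTER_CUBIC)[:, :536].__class__ and np.pad(cv2.resize(g(d[202:258,204:304]),(536,300),interpolation=cv2.INTER_CUBIC),((0,0),(0,264),(0,0)))
o[300:]=np.pad(cv2.resize(g(b[135:200,315:415]),(462,300),interpolation=cv2.INTER_CUBIC),((0,0),(0,338),(0,0)))
cv2.imwrite('pics/p3.png',o);print(r.sense()['eef_pos'],r.sense()['eef_rot'])
```

```text
[ 0.55595272 -0.01356862  0.20989414] [3.13673093 0.00332978 1.65342599]
```

View pics/p3.png

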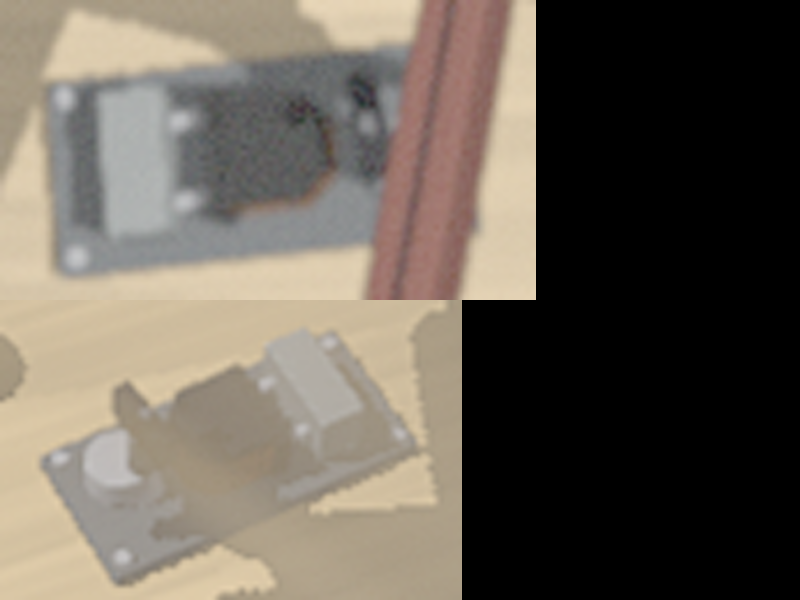

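Run:
```python
from h import *
from plan import *
x,y,t=.5408,.169,1.659
q=lambda l:(np.array(l)+.5)/5.36-.5+[204,202]
R=np.array([[np.cos(t),np.sin(t)],[-np.sin(t),np.cos(t)]])
loc=lambda l,z:((back('top',q(l),z)[:,:2]-[x,y])@R.T*1000).round(1)
print('heel back top',loc([(329,130),(333,160)],.052),'sides',loc([(250,92),(262,203)],.052),'bar',loc([(347,80),(364,178),(376,78)],.088),loc([(370,125)],.088))
p=[.5387+.008*np.cos(1.659)*0,.1811,.132]
plan([.5555,-.0181,.2099],1.6592,[(.5448,.1232,.13,3.265),(.5448,.1232,.06,3.265)])
```

```text
heel back top [[-24.1  -3.1]
 [-24.8  11.6]] sides [[ 12.3 -25.7]
 [ 10.8  28.5]] bar [[-38.6 -20.7]
 [-42.5  26.1]
 [-52.2 -20.1]] [[-47.4   1.7]]
[0.236, 0.003, 0.133, 0, 0, np.float64(-0.682)] n=3
[0.202, 0.123, 0.133, 0, 0, np.float64(-0.681)] n=2
[0.11, 0.209, 0.133, 0, 0, np.float64(-0.682)] n=1
  at [0.5449 0.1232 0.1301] 3.2653
[0.0, 0.0, 0.35, 0, 0, np.float64(0.0)] n=1
  at [0.5449 0.1232 0.0601] 3.2653
```

>>> carry_out --pt "0.236 0.003 0.133 0 0 -0.682 0" --pt "0.236 0.003 0.133 0 0 -0.682 0" --pt "0.236 0.003 0.133 0 0 -0.682 0" --pt "0.236 0.003 0.133 0 0 -0.682 0" --pt "0.236 0.003 0.133 0 0 -0.682 0"

```text
time_s: 10.98
eef_pos: [0.5502, 0.0401, 0.18]
eef_rot: [-3.141, -0.001, 2.202]
contact_force: [0.2, 0.0, -0.7]
grip_width: 0.0426
grasp_force: 0.0
```

>>> carry_out --pt "0.202 0.123 0.133 0 0 -0.681 0" --pt "0.202 0.123 0.133 0 0 -0.681 0" --pt "0.202 0.123 0.133 0 0 -0.681 0" --pt "0.202 0.123 0.133 0 0 -0.681 0" --pt "0.202 0.123 0.133 0 0 -0.681 0"

```text
time_s: 11.4
eef_pos: [0.5465, 0.0874, 0.1533]
eef_rot: [-3.142, -0.001, 2.737]
contact_force: [0.2, 0.8, 0.4]
grip_width: 0.0426
grasp_force: 0.0
```

>>> carry_out --pt "0.11 0.209 0.133 0 0 -0.682 0" --pt "0.11 0.209 0.133 0 0 -0.682 0" --pt "0.11 0.209 0.133 0 0 -0.682 0" --pt "0.11 0.209 0.133 0 0 -0.682 0" --pt "0.11 0.209 0.133 0 0 -0.682 0"

```text
time_s: 11.82
eef_pos: [0.543, 0.1345, 0.1267]
eef_rot: [3.141, -0.001, -3.01]
contact_force: [-0.6, 1.3, -0.2]
grip_width: 0.0426
grasp_force: 0.0
```

>>> carry_out --pt "0 0 0.1 0 0 0 0" --pt "0 0 0.1 0 0 0 0" --pt "0 0 0.1 0 0 0 0"

```text
time_s: 12.07
eef_pos: [0.5422, 0.1337, 0.1059]
eef_rot: [3.141, -0.003, -3.018]
contact_force: [0.4, -1.1, 0.1]
grip_width: 0.0431
grasp_force: 0.0
```

Run:
```python
from plan import *
from plant import r
s=r.sense();print(s['eef_pos'],s['eef_rot'],s['ft_torque'])
plan([.5423,.1337,.107],3.265,[(.5448,.1232,.107,3.275)])
```

```text
[0.54223132 0.1337338  0.10592622] [ 3.14132624e+00 -3.01634119e-03 -3.01775773e+00] [-0.01835616  0.00202934  0.02705293]
[-0.006, -0.054, 0.0, 0, 0, -0.013] n=1
  at [0.5448 0.1231 0.107 ] 3.2752
```

>>> carry_out --pt "-0.006 -0.054 0 0 0 -0.013 0" --pt "-0.006 -0.054 0 0 0 -0.013 0" --pt "-0.006 -0.054 0 0 0 -0.013 0" --pt "-0.006 -0.054 0 0 0 -0.013 0"

```text
time_s: 12.4
eef_pos: [0.5464, 0.123, 0.1074]
eef_rot: [3.141, 0.001, -3.009]
contact_force: [-0.1, 0.3, 0.3]
grip_width: 0.0424
grasp_force: 0.0
```

>>> carry_out --pt "0 0 0.06 0 0 0 0" --pt "0 0 0.12 0 0 0 0" --pt "0 0 0.18 0 0 0 0" --pt "0 0 0.235 0 0 0 0" --pt "0 0 0.235 0 0 0 0"

```text
time_s: 12.82
eef_pos: [0.5433, 0.1226, 0.0557]
eef_rot: [3.141, -0.006, -3.008]
contact_force: [-0.2, 0.3, -0.7]
grip_width: 0.043
grasp_force: 0.0
```

>>> carry_out --pt "0 0 0 0 0 0 -0.4" --pt "0 0 0 0 0 0 -0.4" --pt "0 0 0 0 0 0 -0.45" --grip_force 25

```text
time_s: 13.07
eef_pos: [0.5467, 0.1228, 0.0603]
eef_rot: [-3.142, 0.001, -3.008]
contact_force: [-0.2, 1.4, 0.1]
grip_width: 0.0236
grasp_force: 0.0
```

>>> carry_out --pt "0 0 0 0 0 0 -1" --pt "0 0 0 0 0 0 -1" --pt "0 0 0 0 0 0 -1" --pt "0 0 0 0 0 0 -1"

```text
time_s: 13.4
eef_pos: [0.5468, 0.1232, 0.0606]
eef_rot: [3.141, 0.002, -3.008]
contact_force: [-0.5, 3.0, 3.5]
grip_width: 0.0158
grasp_force: 24.5
```

Run:
```python
from plant import r
s=r.sense();print(s['eef_pos'],s['eef_rot'],s['ft_torque'],s['contact_force'],s['q'])
```

```text
[0.54675737 0.12317531 0.06056452] [ 3.14104347e+00  1.59124187e-03 -3.00785912e+00] [0.55865761 0.06850146 0.00646695] [-0.49252482  2.99346206  3.47922262] [ 8.04974674e-02  2.53703005e-01  1.83141878e+00  7.27789213e-04
  1.05491122e+00 -1.62439136e+00]
```

>>> carry_out --pt "0 0 0 0 0 0 -1" --pt "0 0 0 0 0 0 -1" --pt "0 0 0 0 0 0 -1" --grip_force 60

```text
time_s: 13.65
eef_pos: [0.5467, 0.1232, 0.0607]
eef_rot: [3.141, 0.001, -3.008]
contact_force: [-1.2, 3.6, 5.8]
grip_width: 0.014
grasp_force: 58.5
```

>>> carry_out --pt "0 0 0 0 0 0.08 -1" --pt "0 0 0 0 0 0.16 -1" --pt "0 0 0 0 0 0.24 -1" --pt "0 0 0 0 0 0.24 -1"

```text
time_s: 13.98
eef_pos: [0.5468, 0.1227, 0.0607]
eef_rot: [-3.141, 0.001, 3.084]
contact_force: [-0.1, 1.8, 5.9]
grip_width: 0.0138
grasp_force: 59.5
```

Run:
```python
from plant import r
s=r.sense();print(s['eef_pos'],s['eef_rot'],s['ft_torque'],s['contact_force'],s['grip_width'])
```

```text
[0.54678532 0.12265714 0.06068227] [-3.14123252e+00  1.41710653e-03  3.08435325e+00] [0.21348817 0.25702396 0.06992094] [-0.14232709  1.7712399   5.8942813 ] 0.013804528729788145
```

>>> carry_out --pt "0 0 0 0 0 0.08 -1" --pt "0 0 0 0 0 0.16 -1" --pt "0 0 0 0 0 0.24 -1" --pt "0 0 0 0 0 0.32 -1" --pt "0 0 0 0 0 0.32 -1"

```text
time_s: 14.4
eef_pos: [0.5467, 0.1219, 0.0607]
eef_rot: [-3.14, 0.001, 2.833]
contact_force: [-1.1, -1.1, 6.0]
grip_width: 0.0138
grasp_force: 59.4
```

```bash
cat > s.py <<'E'
from plant import r
import numpy as np
s=r.sense();y=s['eef_rot'][2]%(2*np.pi);print('yaw',y.round(4),'a',np.degrees(y-1.659)+40,s['eef_pos'].round(4),s['ft_torque'].round(3),s['contact_force'].round(1),s['time_s'])
E
python3 s.py
```

```text
yaw 2.833 a 107.26635481330835 [0.5467 0.1219 0.0607] [-0.305  0.366  0.12 ] [-1.1 -1.1  6. ] 14.4
```

>>> carry_out --pt "0 0 0 0 0 0.05 -1" --pt "0 0 0 0 0 0.1 -1" --pt "0 0 0 0 0 0.1 -1" --pt "0 0 0 0 0 0.1 -1"

```text
time_s: 14.73
eef_pos: [0.5466, 0.1217, 0.0607]
eef_rot: [-3.14, 0.001, 2.757]
contact_force: [-2.3, -2.3, 6.5]
grip_width: 0.0141
grasp_force: 59.4
```

```bash
python3 s.py
```

```text
yaw 2.7574 a 102.93506806706282 [0.5466 0.1217 0.0607] [-0.448  0.409  0.134] [-2.3 -2.3  6.5] 14.7333
```

>>> carry_out --pt "0 0 0 0 0 0 -1" --pt "0 0 0 0 0 0 -1" --pt "0 0 0 0 0 0 -1"

```text
time_s: 14.98
eef_pos: [0.5466, 0.1217, 0.0607]
eef_rot: [-3.14, 0.001, 2.758]
contact_force: [-1.5, -1.8, 6.9]
grip_width: 0.0139
grasp_force: 59.3
```

```bash
python3 s.py
```

```text
yaw 2.7575 a 102.94141058799346 [0.5466 0.1217 0.0607] [-0.418  0.407  0.098] [-1.5 -1.8  6.9] 14.9833
```

>>> carry_out --pt "0 0 0 0 0 0.05 -1" --pt "0 0 0 0 0 0.1 -1" --pt "0 0 0 0 0 0.1 -1" --pt "0 0 0 0 0 0.1 -1" --pt "0 0 0 0 0 0.1 -1"

```text
time_s: 15.4
eef_pos: [0.5465, 0.1215, 0.0606]
eef_rot: [-3.14, 0.001, 2.679]
contact_force: [-2.1, -3.6, 7.8]
grip_width: 0.0139
grasp_force: 59.4
```

```bash
python3 s.py
```

```text
yaw 2.679 a 98.43941816124685 [0.5465 0.1215 0.0606] [-0.597  0.464  0.2  ] [-2.1 -3.6  7.8] 15.4
```

>>> carry_out --pt "0 0 0 0 0 0 -1" --pt "0 0 0 0 0 0 -1" --pt "0 0 0 0 0 0 -1"

```text
time_s: 15.65
eef_pos: [0.5465, 0.1215, 0.0607]
eef_rot: [-3.14, 0.001, 2.679]
contact_force: [-1.8, -3.4, 7.5]
grip_width: 0.0136
grasp_force: 59.4
```

```bash
python3 s.py
```

```text
yaw 2.679 a 98.44222641190113 [0.5465 0.1215 0.0607] [-0.563  0.468  0.149] [-1.8 -3.4  7.5] 15.65
```

>>> carry_out --pt "0 0 0 0 0 0 -1" --pt "0 0 0 0 0 0 -1" --pt "0 0 0 0 0 0 -1"

```text
time_s: 15.9
eef_pos: [0.5465, 0.1215, 0.0607]
eef_rot: [-3.14, 0.001, 2.679]
contact_force: [-3.1, -3.3, 8.4]
grip_width: 0.014
grasp_force: 59.4
```

```bash
python3 s.py
```

```text
yaw 2.679 a 98.44430463764414 [0.5465 0.1215 0.0607] [-0.61   0.461  0.193] [-3.1 -3.3  8.4] 15.9
```

```bash
cat > s.py <<'E'
from plant import r
import numpy as np
L=[]
for i in range(8):
    r.get_image("top");s=r.sense();L.append(np.r_[s['ft_torque'],s['contact_force'],s['eef_pos']])
y=s['eef_rot'][2]%(2*np.pi);L=np.array(L);print('a',(np.degrees(y-1.659)+40).round(2),L.mean(0).round(4),'sd',L[:,2].std().round(3),s['time_s'])
E
python3 s.py
```

```text
a 98.45 [-0.5782  0.5056  0.1329 -2.4369 -2.5144  7.5835  0.5465  0.1215  0.0607] sd 0.03 16.3
```

>>> carry_out --pt "0 0 0 0 0 0.045 -1" --pt "0 0 0 0 0 0.045 -1" --pt "0 0 0 0 0 0.045 -1"

```text
time_s: 16.55
eef_pos: [0.5464, 0.1214, 0.0607]
eef_rot: [-3.14, 0.001, 2.644]
contact_force: [-2.0, -2.9, 6.9]
grip_width: 0.0138
grasp_force: 59.7
```

```bash
python3 s.py
```

```text
a 96.42 [-0.6342  0.5009  0.1421 -2.8173 -3.3574  7.8375  0.5465  0.1214  0.0607] sd 0.035 16.95
```

>>> carry_out --pt "0 0 0 0 0 0.06 -1" --pt "0 0 0 0 0 0.06 -1" --pt "0 0 0 0 0 0.06 -1"

```text
time_s: 17.2
eef_pos: [0.5464, 0.1213, 0.0607]
eef_rot: [-3.139, 0.001, 2.596]
contact_force: [-2.5, -3.6, 8.4]
grip_width: 0.014
grasp_force: 59.4
```

```bash
python3 s.py
```

```text
a 93.72 [-0.7247  0.5792  0.1443 -3.2758 -3.6428  7.943   0.5464  0.1213  0.0607] sd 0.034 17.6
```

>>> carry_out --pt "0 0 0 0 0 0.06 -1" --pt "0 0 0 0 0 0.06 -1" --pt "0 0 0 0 0 0.06 -1"

```text
time_s: 17.85
eef_pos: [0.5463, 0.1212, 0.0607]
eef_rot: [-3.139, 0.002, 2.549]
contact_force: [-2.8, -4.8, 7.4]
grip_width: 0.0135
grasp_force: 59.4
```

```bash
python3 s.py
```

```text
a 91.02 [-0.7834  0.6402  0.1384 -3.5746 -4.2881  8.5985  0.5463  0.1212  0.0607] sd 0.025 18.25
```

>>> carry_out --pt "0 0 0 0 0 0.06 -1" --pt "0 0 0 0 0 0.06 -1" --pt "0 0 0 0 0 0.06 -1"

```text
time_s: 18.5
eef_pos: [0.5462, 0.121, 0.0607]
eef_rot: [-3.139, 0.002, 2.502]
contact_force: [-3.8, -4.6, 8.8]
grip_width: 0.014
grasp_force: 59.4
```

```bash
python3 s.py
```

```text
a 88.32 [-0.8494  0.6922  0.1043 -3.4174 -4.7667  8.8036  0.5462  0.121   0.0606] sd 0.031 18.9
```

>>> carry_out --pt "0 0 0 0 0 0.045 -1" --pt "0 0 0 0 0 0.045 -1" --pt "0 0 0 0 0 0.045 -1"

```text
time_s: 19.15
eef_pos: [0.5461, 0.121, 0.0606]
eef_rot: [-3.139, 0.002, 2.467]
contact_force: [-3.3, -4.9, 9.9]
grip_width: 0.0136
grasp_force: 59.8
```

```bash
python3 s.py
```

```text
a 86.3 [-0.9053  0.7466  0.1595 -3.725  -5.3053  9.012   0.5462  0.121   0.0607] sd 0.04 19.55
```

>>> carry_out --pt "0 0 0 0 0 0.045 -1" --pt "0 0 0 0 0 0.045 -1" --pt "0 0 0 0 0 0.045 -1"

```text
time_s: 19.8
eef_pos: [0.5461, 0.1209, 0.0607]
eef_rot: [-3.139, 0.002, 2.432]
contact_force: [-2.9, -6.5, 9.1]
grip_width: 0.0138
grasp_force: 59.9
```

```bash
python3 s.py
```

```text
a 84.27 [-0.9382  0.7787  0.1388 -4.198  -5.6309  9.4305  0.5461  0.1209  0.0606] sd 0.022 20.2
```

>>> carry_out --pt "0 0 0 0 0 0.045 -1" --pt "0 0 0 0 0 0.045 -1" --pt "0 0 0 0 0 0.045 -1"

```text
time_s: 20.45
eef_pos: [0.5461, 0.1208, 0.0607]
eef_rot: [-3.139, 0.002, 2.396]
contact_force: [-4.0, -5.5, 10.3]
grip_width: 0.0142
grasp_force: 59.9
```

```bash
python3 s.py
```

```text
a 82.25 [-1.0101  0.8319  0.154  -4.4556 -5.8069  9.7278  0.546   0.1208  0.0606] sd 0.025 20.85
```

>>> carry_out --pt "0 0 0 0 0 0.045 -1" --pt "0 0 0 0 0 0.045 -1" --pt "0 0 0 0 0 0.045 -1"

```text
time_s: 21.1
eef_pos: [0.546, 0.1207, 0.0607]
eef_rot: [-3.138, 0.002, 2.361]
contact_force: [-4.8, -5.9, 9.4]
grip_width: 0.0137
grasp_force: 59.9
```

```bash
python3 s.py
```

```text
a 80.23 [-1.0332  0.8829  0.1571 -5.0778 -6.1934  9.6564  0.546   0.1207  0.0606] sd 0.027 21.5
```

>>> carry_out --pt "0 0 0 0 0 0.045 -1" --pt "0 0 0 0 0 0.045 -1" --pt "0 0 0 0 0 0.045 -1"

```text
time_s: 21.75
eef_pos: [0.5459, 0.1206, 0.0606]
eef_rot: [-3.138, 0.002, 2.326]
contact_force: [-5.3, -5.7, 10.8]
grip_width: 0.014
grasp_force: 60.0
```

```bash
python3 s.py
```

```text
a 78.2 [-1.1038  0.9189  0.1557 -5.1187 -6.4263 10.272   0.5459  0.1206  0.0606] sd 0.035 22.15
```

>>> carry_out --pt "0 0 0 0 0 0.045 -1" --pt "0 0 0 0 0 0.045 -1" --pt "0 0 0 0 0 0.045 -1"

```text
time_s: 22.4
eef_pos: [0.5458, 0.1206, 0.0607]
eef_rot: [-3.138, 0.002, 2.29]
contact_force: [-5.7, -6.4, 10.3]
grip_width: 0.0137
grasp_force: 60.0
```

```bash
python3 s.py
```

```text
a 76.17 [-1.1474  1.0182  0.158  -5.5726 -6.5429 10.4318  0.5458  0.1206  0.0606] sd 0.042 22.8
```

>>> carry_out --pt "0 0 0 0 0 0.045 -1" --pt "0 0 0 0 0 0.045 -1" --pt "0 0 0 0 0 0.045 -1"

```text
time_s: 23.05
eef_pos: [0.5458, 0.1205, 0.0607]
eef_rot: [-3.138, 0.002, 2.255]
contact_force: [-5.6, -6.9, 9.9]
grip_width: 0.0141
grasp_force: 60.1
```

```bash
python3 s.py
```

```text
a 74.15 [-1.1923  1.0537  0.1489 -5.9325 -6.6019 11.0894  0.5457  0.1205  0.0606] sd 0.043 23.45
```

>>> carry_out --pt "0 0 0 0 0 0.045 -1" --pt "0 0 0 0 0 0.045 -1" --pt "0 0 0 0 0 0.045 -1"

```text
time_s: 23.7
eef_pos: [0.5456, 0.1204, 0.0606]
eef_rot: [-3.138, 0.002, 2.22]
contact_force: [-5.8, -7.2, 10.9]
grip_width: 0.0137
grasp_force: 60.2
```

```bash
python3 s.py
```

```text
a 72.13 [-1.2036  1.1213  0.1626 -6.0679 -7.5724 11.2839  0.5457  0.1204  0.0606] sd 0.031 24.1
```

>>> carry_out --pt "0 0 0 0 0 0.045 -1" --pt "0 0 0 0 0 0.045 -1" --pt "0 0 0 0 0 0.045 -1"

```text
time_s: 24.35
eef_pos: [0.5456, 0.1203, 0.0606]
eef_rot: [-3.138, 0.002, 2.184]
contact_force: [-6.2, -7.5, 10.7]
grip_width: 0.0138
grasp_force: 60.5
```

```bash
python3 s.py
```

```text
a 70.1 [-1.266   1.1664  0.1737 -6.6988 -8.0556 11.5697  0.5456  0.1204  0.0606] sd 0.031 24.75
```

```bash
sed -i 's/range(8)/range(6)/' s.py
```

>>> carry_out --pt "0 0 0 0 0 0.045 -1" --pt "0 0 0 0 0 0.045 -1" --pt "0 0 0 0 0 0.045 -1"

```text
time_s: 25.0
eef_pos: [0.5455, 0.1203, 0.0606]
eef_rot: [-3.137, 0.002, 2.149]
contact_force: [-6.7, -7.5, 11.1]
grip_width: 0.0141
grasp_force: 61.7
```

```bash
python3 s.py
```

```text
a 68.09 [-1.3005  1.2223  0.2511 -6.9104 -7.9595 11.5908  0.5455  0.1203  0.0606] sd 0.031 25.3
```

>>> carry_out --pt "0 0 0 0 0 0.045 -1" --pt "0 0 0 0 0 0.045 -1" --pt "0 0 0 0 0 0.045 -1"

```text
time_s: 25.55
eef_pos: [0.5454, 0.1202, 0.0606]
eef_rot: [-3.137, 0.003, 2.114]
contact_force: [-6.9, -8.4, 12.9]
grip_width: 0.0139
grasp_force: 63.1
```

```bash
python3 s.py
```

```text
a 66.08 [-1.3719  1.2719  0.3393 -7.1521 -8.2341 12.087   0.5454  0.1202  0.0606] sd 0.017 25.85
```

>>> carry_out --pt "0 0 0 0 0 0.016 -1" --pt "0 0 0 0 0 0.016 -1" --pt "0 0 0 0 0 0.016 -1"

```text
time_s: 26.1
eef_pos: [0.5454, 0.1202, 0.0606]
eef_rot: [-3.137, 0.003, 2.102]
contact_force: [-6.8, -9.2, 12.0]
grip_width: 0.0142
grasp_force: 64.5
```

```bash
sed -i 's/range(6)/range(14)/' s.py; python3 s.py
```

```text
a 65.37 [-1.36    1.3149  0.3921 -7.3089 -8.4099 12.3069  0.5454  0.1202  0.0606] sd 0.033 26.8
```

Run:
```python
from plan import *
plan([0,0,0],2.102,[(-.0012,-.0014,.0005,2.102)])
```

```text
[-0.003, -0.009, -0.003, 0, 0, 0.0] n=1
  at [-0.0012 -0.0014  0.0006] 2.102
```

>>> carry_out --pt "-0.003 -0.009 -0.003 0 0 0 -1" --pt "-0.003 -0.009 -0.003 0 0 0 -1" --pt "-0.003 -0.009 -0.003 0 0 0 -1"

```text
time_s: 27.05
eef_pos: [0.5453, 0.1202, 0.0607]
eef_rot: [-3.141, 0.002, 2.101]
contact_force: [0.2, -5.8, 3.9]
grip_width: 0.0139
grasp_force: 63.9
```

```bash
sed -i 's/range(14)/range(6)/' s.py; python3 s.py
```

```text
a 65.33 [-1.0494  0.2115  0.4068 -0.1434 -5.9077  4.7375  0.5453  0.1202  0.0607] sd 0.017 27.35
```

>>> carry_out --pt "-0.013 -0.008 0 0 0 0 -1" --pt "-0.013 -0.008 0 0 0 0 -1" --pt "-0.013 -0.008 0 0 0 0 -1"

```text
time_s: 27.6
eef_pos: [0.5452, 0.12, 0.0607]
eef_rot: [3.139, -0.002, 2.101]
contact_force: [0.7, 5.7, 3.6]
grip_width: 0.014
grasp_force: 63.6
```

```bash
python3 s.py
```

```text
a 65.31 [0.7439 0.0509 0.3891 0.731  5.7589 3.4954 0.5453 0.12   0.0607] sd 0.02 27.9
```

>>> carry_out --pt "0.0065 0.004 0 0 0 0 -1" --pt "0.0065 0.004 0 0 0 0 -1" --pt "0.0065 0.004 0 0 0 0 -1" --grip_force 25

```text
time_s: 28.15
eef_pos: [0.5453, 0.1201, 0.0607]
eef_rot: [3.141, 0.0, 2.101]
contact_force: [1.2, 1.6, 4.4]
grip_width: 0.0138
grasp_force: 63.3
```

```bash
python3 s.py
```

```text
a 65.29 [0.091  0.1276 0.3987 0.6623 1.7065 5.1587 0.5452 0.1201 0.0607] sd 0.017 28.45
```

>>> carry_out --pt "0 0 0 0 0 0 -0.3" --pt "0 0 0 0 0 0 -0.1" --pt "0 0 0 0 0 0 -0.1" --pt "0 0 0 0 0 0 -0.1"

```text
time_s: 28.78
eef_pos: [0.5443, 0.1196, 0.0597]
eef_rot: [-3.14, -0.001, 2.1]
contact_force: [-0.1, 0.7, 0.1]
grip_width: 0.0382
grasp_force: 0.0
```

>>> carry_out --pt "0 0 -0.05 0 0 0 -0.1" --pt "0 0 -0.15 0 0 0 -0.1" --pt "0 0 -0.3 0 0 0 -0.1" --pt "0 0 -0.5 0 0 0 -0.1" --pt "0 0 -0.6 0 0 0 -0.1"

```text
time_s: 29.2
eef_pos: [0.5466, 0.1199, 0.1855]
eef_rot: [3.137, 0.002, 2.1]
contact_force: [2.0, 0.2, 1.5]
grip_width: 0.0386
grasp_force: 0.0
```

Run:
```python
from plan import *
plan([.5454,.1202,.18],2.101,[(.45,-.06,.25,2.101)])
```

```text
[-0.268, -0.434, -0.175, 0, 0, np.float64(0.0)] n=2
[-0.268, -0.433, -0.175, 0, 0, np.float64(0.0)] n=1
  at [ 0.45 -0.06  0.25] 2.101
```

>>> carry_out --pt "-0.268 -0.434 -0.175 0 0 0 -0.1" --pt "-0.268 -0.434 -0.175 0 0 0 -0.1" --pt "-0.268 -0.434 -0.175 0 0 0 -0.1" --pt "-0.268 -0.434 -0.175 0 0 0 -0.1"

```text
time_s: 29.53
eef_pos: [0.4967, 0.0265, 0.2184]
eef_rot: [3.14, 0.004, 2.098]
contact_force: [0.2, -0.0, 0.8]
grip_width: 0.0387
grasp_force: 0.0
```

>>> carry_out --pt "-0.268 -0.434 -0.175 0 0 0 -0.1" --pt "-0.268 -0.434 -0.175 0 0 0 -0.1" --pt "-0.268 -0.434 -0.175 0 0 0 -0.1" --pt "-0.268 -0.434 -0.175 0 0 0 -0.1" --pt "-0.268 -0.434 -0.175 0 0 0 -0.1"

```text
time_s: 29.95
eef_pos: [0.4494, -0.0612, 0.2514]
eef_rot: [3.14, 0.001, 2.098]
contact_force: [1.0, 0.3, -0.8]
grip_width: 0.0385
grasp_force: 0.0
```

Run:
```python
from plant import r
from h import *
b=r.get_image("scene")["pixels"][:,:,::-1];d=r.get_image("top")["pixels"][:,:,::-1]
cv2.imwrite('pics/raw_t2.png',d)
g=lambda a:(255*(a/255.)**0.45).astype('uint8')
A=cv2.resize(g(d[202:258,204:304]),(536,300),interpolation=cv2.INTER_CUBIC)
B=cv2.resize(g(b[135:200,315:415]),(462,300),interpolation=cv2.INTER_CUBIC)
o=np.zeros((600,536,3),'uint8');o[:300]=A;o[300:,:462]=B
cv2.imwrite('pics/p4.png',o)
```

```text
(no output)
```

View pics/p4.png

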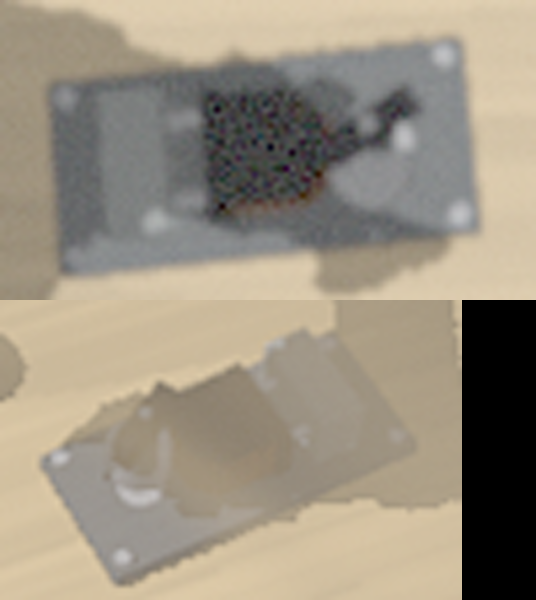

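The picture shows the heel square against the pad. The lobe, at about (370,175), bears on the heel's back face, and the hand is clear of everything.

```bash
python3 -c "
from plant import r
print(r.finish_job())"
```

```text
the job is handed in; nothing more can be done
None
```

The heel stands square against the pad, clamped at about 12 N (worked out from the knob's torque and angle, not measured directly). The knob is released, the arm is clear, the other things were left alone, and the job was handed in at about 30 s.

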